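# Level the tilting lid of the swarf box and bolt it shut

## Task

The tilting lid of the swarf box has tipped into its frame on the bolt side: gently press the yellow pad on its far edge down until the lid lies level, then push the red-knobbed bolt across through the yellow keeper block until it comes up against its stop, which is set differently each time. Do not lean hard on the lid, push the bolt gently and do not ram it, let go at the end, and leave everything else on the bench where it is.

Things in the scene. Friction and masses are not known exactly. Their poses are not given: they have to be found in the camera images.
- box: Swarf box screwed to the bench: grey steel, 190 (x) by 300 (y) mm, flat top deck 70 mm above the bench. Origin: centre of its underside on the bench; x from its front (the bolt side, towards the robot) to its back, y along the bolt, z up; level, turned up to 17 degrees. A recess at y 0 to 133, x -78 to 78 mm holds the lid with 1 to 5 mm of gap: no room for fingers.
- bar_mid (a point): Middle of a blue carrying bar, 16 mm thick, along the box's y, 228 mm above the bench, 16 mm behind the bolt's line (x = -39 mm in the box's frame); flat straps (14 by 20 mm) hold it at y = -157 and +157 mm. It stops an upright gripper over the knob: come from the front, under the bar, with the tool tilted about 40 degrees. Axes as the box's.
- lid: Blue steel lid, 150 (x) by 128 (y) by 6 mm. Origin: on its pivot, which runs along y through its middle, 3 mm under its upper face (0, 65, 67 mm in the box's frame). Axes as the box's when level. It starts tipped 0.14 to 0.24 rad, front edge down, back edge up. Pressed at the back it turns to level, a hard stop, top flush with the deck. Stiff pivot (4 to 5 N on the pad); stays where left.
- press_pad (a point): Centre of the upper face of the flat yellow pad (26 by 60 mm, long along y) near the lid's back edge, 60 mm behind the pivot: the place to press down; 72 mm above the bench when level. Clear above. Axes as the lid's.
- keeper_exit (a point): Centre of the far (+y) mouth of the 16 by 16 mm opening through the yellow keeper block at the lid's front, where the bolt's tip comes out. Axes as the lid's. The block reaches 30 mm from here towards -y, is 32 mm wide in x, and its top is 25 mm above this point. While the lid is tipped the opening lies too low and the bolt runs into the block.
- bolt: Round steel bolt, 12 mm thick, with a red knob. Origin: on its axis under the knob, 88 mm above the bench, x = -55 mm in the box's frame; axes as the box's. Slides along the box's +y with about 3 N, stays where left. Its y there is -95 mm drawn back (starts within 8 mm of it); fully home its collar meets a black clamp stop, set differently each time, at -50 to -42: feel for it.
- knob_top (a point): Centre of the top of the red knob post (14 mm thick, upright on the bolt), 44 mm above the bolt's axis, 132 mm above the bench. The upper 30 mm are free for fingers or for pushing. Axes as the bolt's.
- bolt_tip (a point): The tapered front end of the bolt, on its axis, 105 mm from the bolt's origin towards +y. Fully home it stands 3 to 11 mm out of the far face of the keeper, depending on how the stop is set. The bolt's two guides (26 mm high above the deck, 14 mm long) stand at y = -128 and -14 mm in the box's frame.
- bush: Brass bush (34 mm outside diameter, 24 mm high) standing on the deck behind the bolt; a bystander. Origin: centre of its underside.
- parallel: Bright steel bar 16 by 50 by 14 mm lying on the deck behind the bolt; a bystander. Origin: centre of its underside.
- hammer: Hammer lying on the bench; a bystander. Origin under its middle.
- wrench: Steel wrench lying on the bench; a bystander.
- screwdriver: Screwdriver lying on the bench; a bystander.
- oiler: Green bottle 50 mm across, 130 mm high, standing on the bench; a bystander. Origin: centre of its underside.
- stock: Piece of aluminium bar 44 mm across, 60 mm high, standing on the bench; a bystander. Origin: centre of its underside.

How it is judged:
By the outcome, as a careful person would: the job done as asked, in the order asked, and still so for the second after the job is handed in, with the robot touching nothing.
It also fails if it takes over 56 s, if anything falls off the work surface, if the arm or the gripper's body presses on something with over 40 N, if the wrist force passes 120 N, or if a joint passes its speed limit or range.

## Robot

A 6-joint arm with a two-finger parallel gripper is mounted at the origin on the work surface. World frame = base frame: x ahead of the robot, y to its left, z up, the work surface at z = 0. Lengths are in m, angles in rad, forces in N, time in s.
With the tool pointing down it reaches from about 0.275 to 1 m from the base axis. Payload 8.4 kg.
Tool frame: the origin (TCP) lies at the very end of the fingers, on their centre line; the grasp point (between the pads) lies 19 mm behind it; z points along the fingers, y is the line along which they close (so a half turn about z gives the same grasp; the last joint's range is limited). The gripper opens to 85 mm and grips with 20 to 120 N. Pads are 22 mm wide; open, the fingers measure 114 mm over their backs; the gripper's body (76 mm by 85 mm) begins 54 mm behind the grasp point. The pads swing forward as they close: fully open they stand 13 mm farther back than shut.
Start: joints at [1.307, 0.353, 1.633, -0, 1.155, -0.002], TCP at [0.162, 0.604, 0.203] pointing down, gripper open.
Joint ranges: [-2.63, 2.63], [-0.92, 2.1], [0.06, 2.66], [-1.3, 4.44], [0, 2.69], [-3.02, 3.02]. Speed limits (rad/s): [2.22, 2.22, 2.79, 3.14, 3.14, 3.14].

## Interface

Orientations are given as a unit quaternion [x, y, z, w].
In Python, from station import r gives the robot as it stands.
- The arm moves only by the tool jog_arm, never from a script. Its argument "moves" is one flat list of numbers, 4 for each row, row after row: the shift along the world's x, y, z in cm, then the turn about the world's z in rad. In form: [tx, ty, tz, twist, tx, ty, tz, twist, ...]. A call has 1 to 10 rows; each row shifts and turns the commanded pose from where the row before left it; what a row does not reach is not made up. A row lasts 1/10 s, in which the tool goes at most 50 mm and 8.59 degrees, less where a joint would pass 70% of its speed; a pose out of reach is approached as far as the arm can. A call with a gripper value outside its range is refused whole. "claw" is the closure, from -1 (fully open) to 1 (shut), set as the call begins (left out, the last holds). The fingers move at their own pace and stop on an object; the grip force is fixed at half the most. Time passes only in rows, so rows that do not move let the fingers close. It gives the time, the measured TCP pose, the force, the opening and the grip force at its end, in the units of the state.
- r.observe(): the state, without advancing time (a new reading comes with each control period).
- r.read_camera(name): name is "scene" or "side" or "wrist"; returns a dict with "color" (400x640x3 uint8, blue, green, red), "fx", "fy", "cx", "cy" (pixels), "extrinsics" (4x4, takes a point from camera to world coordinates). Camera axes: x right, y down, z forward; pixel columns grow to the right and rows downward; lengths in m; the calibration is good to about 2 mm. A picture is of the moment at which its call begins. There is no depth.
- r.finish_job(): hands the job in; it is judged then, once.
Trained networks look in the newest picture that a camera, given by its name, has taken for a name from the list of things; names that differ only in an ending like _2 or _b are one class to them, and where a whole thing is asked for, a point or a joint stands for the part that bears it (a point fixed in the world has none). Each returns a list of dicts, best first, with "p" (0 to 1); they miss things now and then, are a little off and sometimes report something else, mostly with a low value. They report only what shows in the picture. A call takes as long as a camera call.
- r.search_frame(camera, name): "position" ([column, row] in pixels, amid what is visible of it).
- r.landmark_of(camera, name): "position" ([column, row] in pixels: a listed point, or the origin of a listed thing).
The state is a dict: "time": time; "joint_pos": joint angles; "qvel": joint speeds; "effort": joint torques, N m; "eef_pos": TCP position; "tcp_rot": TCP orientation; "contact_force": force on the tool from outside, world axes, zero at the start; "moment": the same for the moment, N m; "finger_gap": finger opening in m; "grip_force": force on a finger pad.
Only numpy, scipy, OpenCV 4.12 (cv2) and the standard library are available. Lean on these libraries where they do the work, as an engineer would, in place of code of your own. Each camera call takes 0.05 s, during which the arm holds its last target. There are 200 camera calls.

## Working session

There is one attempt and no reset: what is moved stays moved. The work goes in short steps, Python scripts to look and compute and a tool call to move; the robot and the scene stay as the last step left them, time stands still between calls to the robot, and variables do not carry over. Pictures are saved under pics/ and viewed, at most 10 in all, crops included, and the job is handed in when it is done.

Besides the shell and the picture viewer there is one more tool, called after "Emit:" as name(argument=value, ...), one argument or row to a line, values as JSON. jog_arm: Moves the arm, as the interface text tells. Its arguments: {"type":"object","properties":{"moves":{"type":"array","items":{"type":"number"}},"claw":{"type":"number"}},"required":["moves"]}

```bash
mkdir -p pics; cat > h.py <<'E'
import numpy as np, cv2
from station import r
def ray(c,uv):
    E=np.array(c["extrinsics"]); d=np.array([(uv[0]-c["cx"])/c["fx"],(uv[1]-c["cy"])/c["fy"],1.])
    return E[:3,3],E[:3,:3]@d
def onz(c,uv,z):
    o,d=ray(c,uv); return o+d*(z-o[2])/d[2]
def proj(c,p):
    E=np.array(c["extrinsics"]); q=E[:3,:3].T@(np.array(p)-E[:3,3]); return [c["cx"]+c["fx"]*q[0]/q[2],c["cy"]+c["fy"]*q[1]/q[2]]
E
python3 - <<'E'
from h import *
Z=dict(box=0,bar_mid=.228,press_pad=.083,knob_top=.132,bolt=.088,bolt_tip=.088,keeper_exit=.075,lid=.067,bush=.07,parallel=.07,oiler=0,stock=0,hammer=0)
ims=[]
for n in("scene","side","wrist"):
    c=r.read_camera(n); cv2.imwrite(f"pics/{n}0.png",c["color"])
    print(n,np.round(c["extrinsics"],3)[:3,3])
    for k,z in Z.items():
        for q in r.landmark_of(n,k)[:1]:
            print(k,round(q["p"],2),np.round(q["position"]),np.round(onz(c,q["position"],z),4))
o=r.observe();print(o["time"],o["eef_pos"],o["tcp_rot"],o["finger_gap"],o["contact_force"])
E
```

```text
scene [ 1.32  -0.221  1.248]
box 0.63 [310. 232.] [ 0.5982 -0.0527  0.    ]
bar_mid 0.85 [308. 181.] [ 0.5402 -0.0423  0.228 ]
press_pad 0.9 [335. 231.] [0.6621 0.0191 0.083 ]
knob_top 0.55 [287. 199.] [ 0.5223 -0.1133  0.132 ]
bolt 0.59 [282. 209.] [ 0.5318 -0.1357  0.088 ]
bolt_tip 0.7 [446. 218.] [0.716  0.4031 0.088 ]
keeper_exit 0.59 [324. 206.] [0.5502 0.0127 0.075 ]
lid 0.89 [329. 221.] [0.608  0.0145 0.067 ]
parallel 0.57 [298. 237.] [ 0.647  -0.1057  0.07  ]
oiler 0.7 [446. 218.] [0.6691 0.4534 0.    ]
stock 0.53 [427. 190.] [0.53   0.4381 0.    ]
hammer 0.91 [188. 258.] [ 0.5856 -0.4943  0.    ]
side [ 0.524 -0.873  0.958]
box 0.74 [329. 239.] [ 0.5945 -0.0372  0.    ]
bar_mid 0.66 [314. 182.] [ 0.5556 -0.0382  0.228 ]
bolt 0.24 [303. 146.] [0.5366 0.3086 0.088 ]
keeper_exit 0.94 [315. 206.] [0.5587 0.0262 0.075 ]
lid 0.93 [332. 209.] [0.6079 0.0177 0.067 ]
bush 0.67 [349. 256.] [ 0.6365 -0.1601  0.07  ]
parallel 0.5 [347. 240.] [ 0.6369 -0.1057  0.07  ]
oiler 0.79 [338. 139.] [ 0.6706  0.4564 -0.    ]
stock 0.45 [304. 145.] [0.5398 0.4303 0.    ]
wrist [0.08  0.626 0.373]
2.1 [0.1617735  0.60371478 0.20349816] [1.30519576e-01 9.91445732e-01 2.20959705e-06 7.72580083e-06] 0.08521792350690917 [-0.11253999 -0.06624478 -0.22377207]
```

View pics/scene0.png

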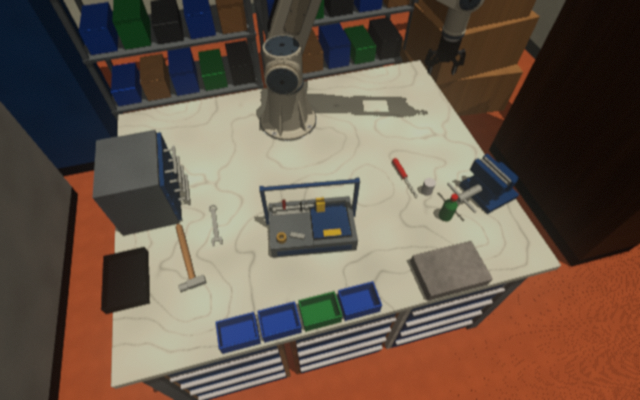

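View pics/side0.png

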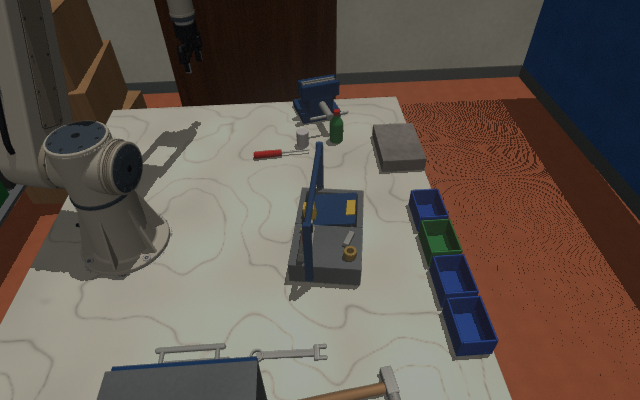

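The scene view shows the box near column 310, row 225, with the bar, the red knob (283,203), the yellow keeper (320,205) and the pad (333,232). The side view agrees: keeper (313,207), pad (351,207). The box is at about (0.597, -0.045), with a yaw of about -0.17. I'll move above it for a closer look.

Emit:
jog_arm(
  moves=[2.2,-3.55,1.4,-0.074,2.2,-3.55,1.4,-0.074,2.2,-3.55,1.4,-0.074,2.2,-3.55,1.4,-0.074,2.2,-3.55,1.4,-0.074,2.2,-3.55,1.4,-0.074,2.2,-3.55,1.4,-0.074,2.2,-3.55,1.4,-0.074,2.2,-3.55,1.4,-0.074,2.2,-3.55,1.4,-0.074],
  claw=1,
)

```text
time: 3.1
eef_pos: [0.3823, 0.2472, 0.3443]
tcp_rot: [0.481, 0.876, 0.0, 0.0]
contact_force: [1.3, 0.1, -0.0]
finger_gap: -0.0001
grip_force: 0.0
```

Emit:
jog_arm(
  moves=[2.2,-3.55,0,-0.074,2.2,-3.55,0,-0.074,2.2,-3.55,0,-0.074,2.2,-3.55,0,-0.074,2.2,-3.55,0,-0.074,2.2,-3.55,0,-0.074,2.2,-3.55,0,-0.074,2.2,-3.55,0,-0.074,2.2,-3.55,0,-0.074,2.2,-3.55,0,-0.074],
)

```text
time: 4.1
eef_pos: [0.6024, -0.108, 0.3435]
tcp_rot: [0.766, 0.643, 0.0, 0.0]
contact_force: [0.0, 0.3, 0.1]
finger_gap: 0.0001
grip_force: 0.0
```

Emit:
jog_arm(
  moves=[0,0,0,0,0,0,0,0,0,0,0,0],
)

```text
time: 4.4
eef_pos: [0.6013, -0.1057, 0.3434]
tcp_rot: [0.765, 0.644, -0.0, -0.0]
contact_force: [0.4, 0.9, 0.1]
finger_gap: -0.0005
grip_force: 0.0
```

```bash
cat > look.py <<'E'
from h import *
import sys
Z=dict(box=0,bar_mid=.228,press_pad=.083,knob_top=.132,bolt=.088,bolt_tip=.088,keeper_exit=.075,lid=.067,bush=.07,parallel=.07)
c=r.read_camera("wrist"); cv2.imwrite(f"pics/{sys.argv[1]}.png",c["color"])
print(np.round(c["extrinsics"],3)[:3])
for k,z in Z.items():
    for q in r.landmark_of("wrist",k)[:1]:
        print(k,round(q["p"],2),np.round(q["position"]),np.round(onz(c,q["position"],z),4))
o=r.observe();print(o["time"],o["eef_pos"],o["tcp_rot"],o["joint_pos"],o["finger_gap"],o["contact_force"])
E
python3 look.py w1
```

```text
[[ 0.986 -0.16  -0.056  0.616]
 [-0.17  -0.931 -0.323 -0.021]
 [-0.001  0.327 -0.945  0.513]]
box 0.86 [308. 107.] [ 0.5919 -0.0431  0.    ]
bar_mid 0.86 [259. 122.] [ 0.5546 -0.0391  0.228 ]
press_pad 0.89 [349.  57.] [0.6602 0.0135 0.083 ]
knob_top 0.57 [265. 184.] [ 0.5223 -0.1255  0.132 ]
bolt 0.53 [272. 174.] [ 0.5259 -0.1243  0.088 ]
bolt_tip 0.71 [265. 102.] [ 0.5392 -0.0232  0.088 ]
keeper_exit 0.8 [267.  72.] [0.5479 0.0147 0.075 ]
lid 0.95 [301.  59.] [0.5977 0.0243 0.067 ]
bush 0.76 [346. 183.] [ 0.632  -0.1627  0.07  ]
parallel 0.97 [347. 148.] [ 0.6423 -0.1079  0.07  ]
4.95 [ 0.60173789 -0.10616812  0.34352679] [7.64840075e-01 6.44220194e-01 2.48162699e-05 1.91777141e-05] [-1.77101620e-01  2.33179902e-01  1.48967547e+00  1.37976626e-05
  1.41867605e+00 -6.31393965e-03] -0.00016763086684656072 [ 0.15813405 -0.40757818  0.25443038]
```

View pics/w1.png

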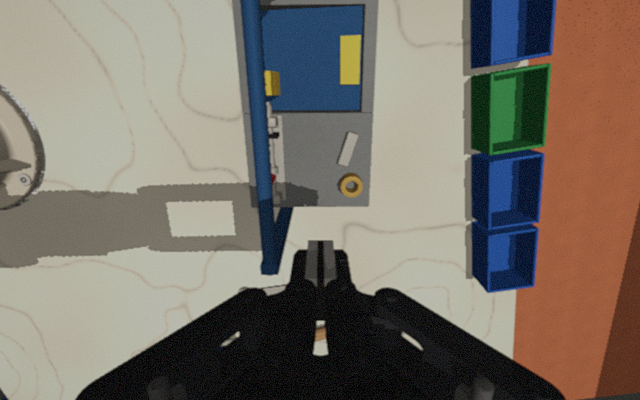

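```bash
python3 - <<'E'
from h import *
from scipy.optimize import least_squares
B=np.array([[0,0],[-39,0],[59,65],[0,65],[-54,52]])/1e3
W=[np.array([[.5919,-.0431],[.5546,-.0391],[.6602,.0135],[.5977,.0243],[.5479,.0147]]),
 np.array([[.5945,-.0372],[.5556,-.0382],[.6590,.0150],[.6079,.0177],[.5587,.0262]])]
def T(p,b):
    c,s=np.cos(p[2]),np.sin(p[2]); return b@np.array([[c,s],[-s,c]])+p[:2]
f=least_squares(lambda p:np.concatenate([(T(p,B)-w).ravel() for w in W]),[.595,-.04,-.17],loss="soft_l1",f_scale=.004)
p=f.x; print(p,[np.round((T(p,B)-w)*1e3,1).tolist() for w in W])
for n,b in dict(pad=[60,65],bolt=[-55,-95],tip=[-55,10],push0=[-103,-130]).items(): print(n,T(p,np.array(b)/1e3))
# draw check
c=r.read_camera("wrist"); im=c["color"].copy()
for x,y,z in [(-95,-150,70),(95,-150,70),(95,150,70),(-95,150,70),(0,0,70),(60,65,83),(-55,-95,132),(-78,0,70),(78,0,70),(-39,-157,228),(-39,0,228)]:
    q=proj(c,np.append(T(p,np.array([[x,y]])/1e3)[0],z/1e3)); cv2.circle(im,tuple(int(v) for v in q),2,(255,0,255),-1)
cv2.imwrite("pics/ov.png",cv2.resize(im[0:300,200:440],None,fx=2,fy=2))
E
```

```text
[ 0.59378025 -0.04217352 -0.13972318] [[[1.9, 0.9], [0.6, 2.4], [1.1, 0.5], [5.1, -2.1], [-0.4, 2.1]], [[-0.7, -5.0], [-0.4, 1.5], [2.3, -1.0], [-5.1, 4.5], [-11.2, -9.4]]]
pad [0.66224801 0.01383689]
bolt [ 0.52608569 -0.12858791]
tip [ 0.54070894 -0.02461118]
push0 [ 0.47367906 -0.15656191]
```

View pics/ov.png

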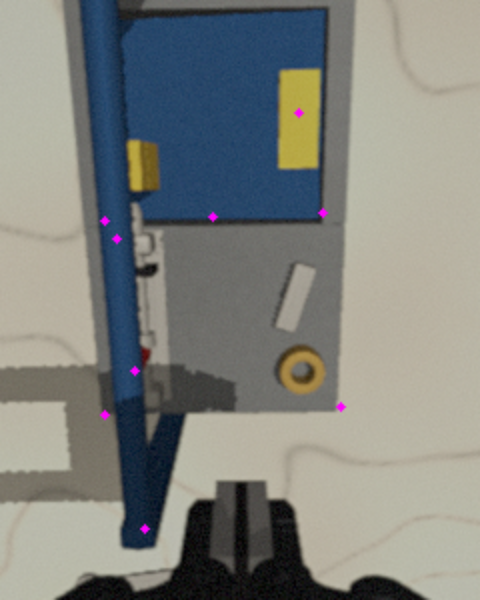

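The overlay matches the image: pad at (299,113), corners and knob within about 2 mm. Box pose: (0.594, -0.042), yaw -0.14. Next I'll move over the pad.

Emit:
jog_arm(
  moves=[1.5,3,0,0.03,1.5,3,0,0,1.5,3,-1,0,1.5,3,-3,0,0,0,-4,0,0,0,-4,0,0,0,-4,0,0,0,-4,0,0,0,-3,0,0,0,0,0],
)

```text
time: 6.0
eef_pos: [0.6584, 0.0136, 0.1088]
tcp_rot: [0.755, 0.656, -0.003, -0.003]
contact_force: [-0.4, -0.3, -0.4]
finger_gap: -0.0
grip_force: 0.0
```

Emit:
jog_arm(
  moves=[0,0,0,0,0,0,0,0,0,0,0,0],
)

```text
time: 6.3
eef_pos: [0.6632, 0.0137, 0.1158]
tcp_rot: [0.755, 0.656, 0.001, 0.001]
contact_force: [0.5, -0.5, 0.9]
finger_gap: 0.0002
grip_force: 0.0
```

```bash
python3 look.py w2
```

```text
[[ 0.99  -0.134 -0.043  0.675]
 [-0.141 -0.935 -0.324  0.098]
 [ 0.003  0.327 -0.945  0.286]]
box 0.7 [264. 240.] [ 0.5945 -0.044   0.    ]
bar_mid 0.6 [242. 208.] [0.656  0.0779 0.228 ]
press_pad 0.78 [320. 214.] [0.6634 0.0133 0.083 ]
bolt_tip 0.94 [169. 276.] [ 0.5402 -0.0201  0.088 ]
keeper_exit 0.55 [167. 227.] [0.5431 0.0155 0.075 ]
lid 0.9 [242. 204.] [0.6027 0.0231 0.067 ]
parallel 0.6 [316. 328.] [ 0.6429 -0.1036  0.07  ]
6.85 [0.66170921 0.01372803 0.11344856] [ 7.55144474e-01  6.55558403e-01 -5.24053191e-05 -3.96332747e-05] [ 1.84805724e-02  4.98602920e-01  1.62411166e+00 -7.54755692e-06
  1.01900932e+00  1.59437156e-01] 0.00041000691399999296 [-0.56918308 -0.02599266 -0.23597269]
```

View pics/w2.png

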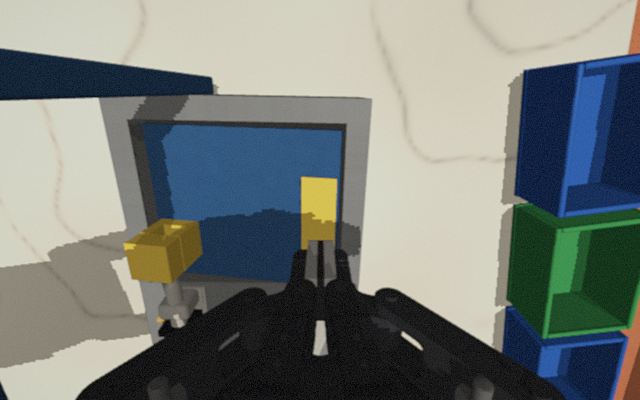

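The pad (320,210) lies directly under the fingertips (320,245). I'll press down slowly and watch the force.

Emit:
jog_arm(
  moves=[0,0,-0.7,0,0,0,-0.7,0,0,0,-0.5,0,0,0,-0.3,0,0,0,-0.2,0,0,0,-0.2,0,0,0,-0.2,0,0,0,-0.2,0,0,0,0,0],
)

```text
time: 7.75
eef_pos: [0.6616, 0.0137, 0.0833]
tcp_rot: [0.755, 0.656, -0.0, -0.0]
contact_force: [-0.2, 0.2, -0.9]
finger_gap: -0.0002
grip_force: 0.0
```

Emit:
jog_arm(
  moves=[0,0,-0.15,0,0,0,-0.15,0,0,0,-0.15,0,0,0,-0.1,0,0,0,0,0],
)

```text
time: 8.25
eef_pos: [0.6616, 0.0137, 0.0778]
tcp_rot: [0.755, 0.656, -0.0, -0.0]
contact_force: [-0.1, 0.0, 0.4]
finger_gap: -0.0001
grip_force: 0.0
```

Emit:
jog_arm(
  moves=[0,0,-0.1,0,0,0,-0.1,0],
)

```text
time: 8.45
eef_pos: [0.6618, 0.0137, 0.076]
tcp_rot: [0.755, 0.656, 0.0, 0.0]
contact_force: [0.4, 0.4, 0.7]
finger_gap: -0.0001
grip_force: 0.0
```

Emit:
jog_arm(
  moves=[0,0,-0.1,0,0,0,-0.1,0],
)

```text
time: 8.65
eef_pos: [0.6618, 0.0137, 0.0739]
tcp_rot: [0.755, 0.656, -0.0, -0.0]
contact_force: [0.4, -1.1, 0.8]
finger_gap: -0.0001
grip_force: 0.0
```

Emit:
jog_arm(
  moves=[0,0,-0.1,0],
)

```text
time: 8.75
eef_pos: [0.6618, 0.0137, 0.0729]
tcp_rot: [0.755, 0.656, 0.0, -0.0]
contact_force: [0.6, 0.2, -0.1]
finger_gap: 0.0001
grip_force: 0.0
```

```bash
python3 look.py w3
```

```text
[[ 0.99  -0.133 -0.046  0.674]
 [-0.141 -0.935 -0.325  0.098]
 [-0.     0.328 -0.945  0.243]]
box 0.66 [257. 259.] [ 0.5943 -0.0405  0.    ]
press_pad 0.59 [324. 241.] [0.6642 0.0135 0.083 ]
bolt_tip 0.72 [143. 316.] [ 0.5416 -0.0216  0.088 ]
keeper_exit 0.6 [138. 255.] [0.544  0.0157 0.075 ]
lid 0.6 [229. 231.] [0.6027 0.0205 0.067 ]
9.3 [0.66178434 0.01371957 0.07300417] [7.55152792e-01 6.55548824e-01 1.87191135e-05 1.33788626e-05] [1.84601426e-02 5.45572019e-01 1.64878014e+00 4.29921309e-06
 9.47194606e-01 1.59435633e-01] 0.00014295596229711225 [0.08331705 0.88877579 0.78087678]
```

View pics/w3.png

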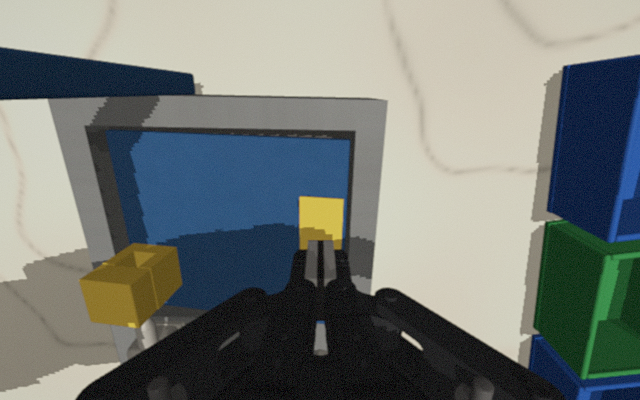

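```bash
python3 - <<'E'
from h import *
c=r.read_camera("wrist"); print(c["fx"])
p=[0.5938,-0.0422,-0.14]
def W(x,y,z):
    a,s=np.cos(p[2]),np.sin(p[2]); return [p[0]+a*x-s*y,p[1]+s*x+a*y,z]
for t in(0,.05,.1,.15,.2,.24):
    pts=[]
    for x,y,h in[(47,95,5),(73,95,5),(75,129,3),(-75,129,3),(-39,52,33),(-71,52,33)]:
        pts.append(np.round(proj(c,W((x*np.cos(t)-h*np.sin(t))/1e3,y/1e3,(67+h*np.cos(t)+x*np.sin(t))/1e3))).astype(int).tolist())
    print(t,pts)
print(proj(c,r.observe()["eef_pos"]))
E
```

```text
296.5106132313159
0 [[299, 188], [342, 188], [346, 130], [85, 131], [145, 276], [88, 276]]
0.05 [[298, 189], [342, 190], [346, 131], [90, 130], [144, 274], [90, 272]]
0.1 [[297, 190], [341, 192], [346, 132], [95, 129], [143, 272], [92, 269]]
0.15 [[296, 191], [340, 194], [346, 133], [100, 128], [143, 270], [95, 265]]
0.2 [[294, 193], [339, 196], [345, 134], [105, 128], [143, 267], [97, 262]]
0.24 [[293, 194], [338, 197], [344, 135], [109, 127], [143, 266], [100, 259]]
[np.float64(319.48337006528976), np.float64(233.35220118438508)]
```

```bash
python3 - <<'E'
from h import *
c=r.read_camera("wrist"); o=r.observe(); e=np.array(o["eef_pos"]); E=np.array(c["extrinsics"])
from scipy.spatial.transform import Rotation as R
M=R.from_quat(o["tcp_rot"]).as_matrix(); print(e,np.round(M,2).tolist())
for dx in(0,.011):
  for b in(0,.01,.02): print(dx,b,np.round(proj(c,e+M@[dx,0,-b]),0))
a=cv2.imread("pics/w2.png")[80:360,60:400]; b=cv2.imread("pics/w3.png")[80:360,60:400]
cv2.imwrite("pics/m.png",cv2.convertScaleAbs(cv2.resize(b,None,fx=2.1,fy=2.1,interpolation=cv2.INTER_CUBIC),alpha=2,beta=20))
for n in("w2","w3"):
    h=cv2.cvtColor(cv2.imread(f"pics/{n}.png"),cv2.COLOR_BGR2HSV); m=cv2.inRange(h,(18,100,60),(35,255,255)); m[:,:250]=0;m[:,420:]=0
    ys,xs=np.nonzero(m); print(n,xs.min(),xs.max(),ys.min(),ys.max(), [ (y,xs[ys==y].min(),xs[ys==y].max()) for y in range(ys.min(),ys.max(),10)])
E
```

```text
[0.66177924 0.01368769 0.07300476] [[0.14, 0.99, 0.0], [0.99, -0.14, 0.0], [0.0, 0.0, -1.0]]
0 0 [320. 233.]
0 0.01 [319. 241.]
0 0.02 [319. 249.]
0.011 0 [320. 217.]
0.011 0.01 [319. 224.]
0.011 0.02 [319. 232.]
w2 301 336 177 249 [(177, np.int64(302), np.int64(313)), (187, np.int64(301), np.int64(336)), (197, np.int64(301), np.int64(335)), (207, np.int64(301), np.int64(335)), (217, np.int64(301), np.int64(335)), (227, np.int64(301), np.int64(334)), (237, np.int64(301), np.int64(334)), (247, np.int64(302), np.int64(307))]
w3 299 343 196 249 [(196, np.int64(300), np.int64(309)), (206, np.int64(299), np.int64(342)), (216, np.int64(300), np.int64(342)), (226, np.int64(299), np.int64(341)), (236, np.int64(300), np.int64(341)), (246, np.int64(300), np.int64(341))]
```

View pics/m.png

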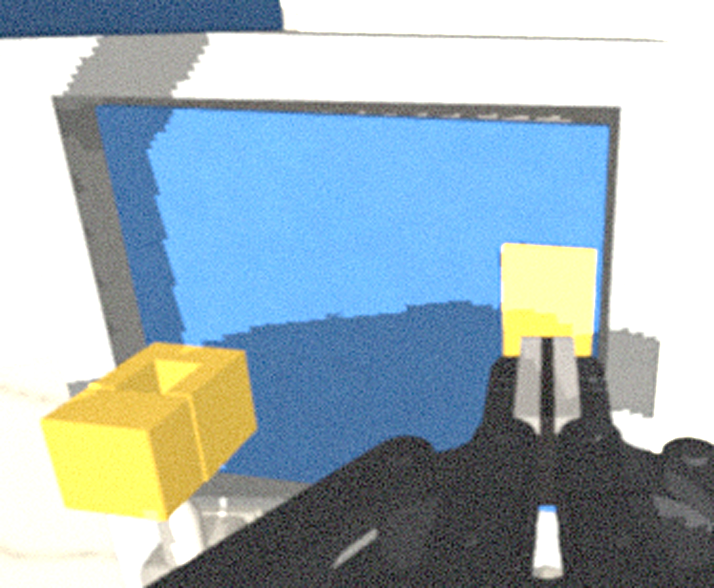

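The lid is still tipped and the fingertips (picture row 242) haven't reached the pad; they sit higher than the TCP reading suggests. I'll keep going down slowly, checking the force.

Emit:
jog_arm(
  moves=[0,0,-0.1,0,0,0,-0.1,0,0,0,-0.1,0],
)

```text
time: 9.7
eef_pos: [0.6617, 0.0137, 0.0698]
tcp_rot: [0.755, 0.656, -0.0, -0.0]
contact_force: [0.1, 0.5, 0.1]
finger_gap: -0.0005
grip_force: 0.0
```

Emit:
jog_arm(
  moves=[0,0,-0.1,0,0,0,-0.1,0],
)

```text
time: 9.9
eef_pos: [0.6617, 0.0137, 0.0679]
tcp_rot: [0.755, 0.656, -0.0, -0.0]
contact_force: [0.1, -0.1, -0.2]
finger_gap: 0.0002
grip_force: 0.0
```

```bash
python3 - <<'E'
from h import *
a=[]
for n,o in(("side",(270,130)),("scene",(280,150))):
    c=r.read_camera(n); im=c["color"]; x,y=o; print(n,c["fx"],proj(c,r.observe()["eef_pos"]))
    a.append(cv2.resize(im[y:y+110,x:x+95],None,fx=4.2,fy=4.2,interpolation=cv2.INTER_CUBIC))
cv2.imwrite("pics/s1.png",cv2.convertScaleAbs(np.hstack(a),alpha=1.6))
c=r.read_camera("wrist");cv2.imwrite("pics/w4.png",c["color"]);h=cv2.cvtColor(c["color"],cv2.COLOR_BGR2HSV); m=cv2.inRange(h,(18,100,60),(35,255,255)); m[:,:250]=0;m[:,420:]=0
ys,xs=np.nonzero(m); print(xs.min(),xs.max(),ys.min(),ys.max());print(r.observe()["contact_force"],r.observe()["time"])
E
```

```text
side 431.17739369816593 [np.float64(350.34482437495984), np.float64(209.14096872265603)]
scene 395.3749238175557 [np.float64(333.120617108302), np.float64(233.30172355491095)]
299 343 199 249
[-0.17935446  0.0803277   0.3498709 ] 10.05
```

View pics/s1.png

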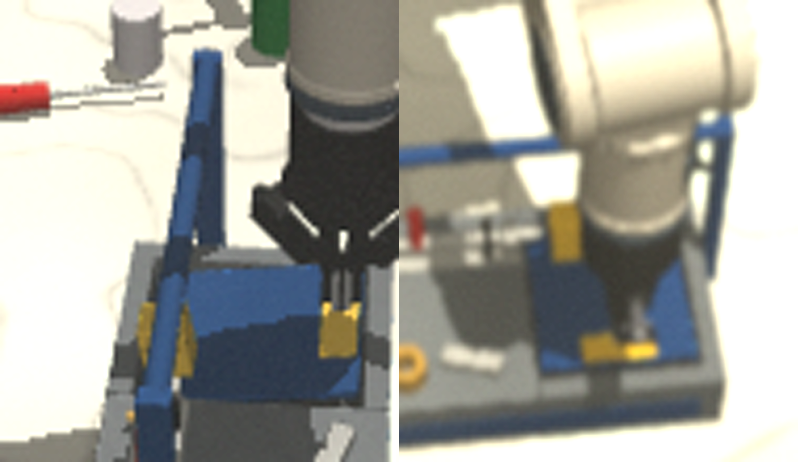

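The side view shows the fingertips at row 203 against a projected TCP at row 209, so the tips are 10–20 mm above the reported TCP. The lid is still tipped and not in contact, so I'll continue by force.

Emit:
jog_arm(
  moves=[0,0,-0.1,0,0,0,-0.1,0,0,0,-0.1,0],
)

```text
time: 10.35
eef_pos: [0.6618, 0.0137, 0.0649]
tcp_rot: [0.755, 0.656, 0.0, 0.0]
contact_force: [0.0, 0.2, -0.5]
finger_gap: -0.0002
grip_force: 0.0
```

Emit:
jog_arm(
  moves=[0,0,-0.1,0,0,0,-0.1,0],
)

```text
time: 10.55
eef_pos: [0.6618, 0.0137, 0.0629]
tcp_rot: [0.755, 0.656, -0.0, -0.0]
contact_force: [-0.6, 0.7, -0.8]
finger_gap: 0.0006
grip_force: 0.0
```

Emit:
jog_arm(
  moves=[0,0,-0.1,0,0,0,-0.1,0],
)

```text
time: 10.75
eef_pos: [0.6618, 0.0137, 0.0609]
tcp_rot: [0.755, 0.656, 0.0, -0.0]
contact_force: [1.1, -0.1, 0.4]
finger_gap: -0.0
grip_force: 0.0
```

```bash
cat > pad.py <<'E'
from h import *
c=r.read_camera("wrist");h=cv2.cvtColor(c["color"],cv2.COLOR_BGR2HSV); m=cv2.inRange(h,(18,100,60),(35,255,255)); m[:,:250]=0;m[:,420:]=0
ys,xs=np.nonzero(m); o=r.observe()
p=[0.5938,-0.0422,-0.14]
def W(x,y,z):
    a,s=np.cos(p[2]),np.sin(p[2]); return [p[0]+a*x-s*y,p[1]+s*x+a*y,z]
print("seen",xs.min(),xs.max(),ys.min(),"tip row",np.round(proj(c,o["eef_pos"])),o["eef_pos"][2],o["contact_force"],o["time"])
for t in(0,.05,.1,.15,.2):
    print(t,[np.round(proj(c,W((x*np.cos(t)-5*np.sin(t))/1e3,.095,(67+5*np.cos(t)+x*np.sin(t))/1e3)),1) for x in(47,73)])
E
python3 pad.py
```

```text
seen 297 344 203 tip row [319. 233.] 0.06071879224377758 [ 0.73144402 -0.18410011 -0.11858259] 10.8
0 [array([297.3, 194.3]), array([343.2, 194.3])]
0.05 [array([296.5, 195.7]), array([343.1, 196.4])]
0.1 [array([295.4, 197.1]), array([342.6, 198.7])]
0.15 [array([294.1, 198.6]), array([341.8, 201. ])]
0.2 [array([292.5, 200. ]), array([340.6, 203.4])]
```

Emit:
jog_arm(
  moves=[0,0,-0.1,0,0,0,-0.1,0],
)

```text
time: 11.0
eef_pos: [0.6618, 0.0137, 0.0589]
tcp_rot: [0.755, 0.656, 0.0, 0.0]
contact_force: [-0.5, 0.8, -0.5]
finger_gap: -0.0003
grip_force: 0.0
```

Emit:
jog_arm(
  moves=[0,0,-0.1,0,0,0,-0.1,0],
)

```text
time: 11.2
eef_pos: [0.6617, 0.0137, 0.0569]
tcp_rot: [0.755, 0.656, -0.0, -0.0]
contact_force: [0.4, -0.3, -0.5]
finger_gap: 0.0001
grip_force: 0.0
```

Emit:
jog_arm(
  moves=[0,0,-0.1,0,0,0,-0.1,0],
)

```text
time: 11.4
eef_pos: [0.6618, 0.0137, 0.0549]
tcp_rot: [0.755, 0.656, -0.0, -0.0]
contact_force: [-0.3, -0.6, -1.7]
finger_gap: 0.0003
grip_force: 0.0
```

```bash
python3 pad.py
```

```text
seen 297 345 207 tip row [319. 233.] 0.05473713679567879 [0.10730989 0.2063828  0.46115528] 11.45
0 [array([296.5, 197.9]), array([344. , 197.9])]
0.05 [array([295.6, 199.4]), array([343.9, 200.2])]
0.1 [array([294.5, 200.9]), array([343.4, 202.6])]
0.15 [array([293.1, 202.5]), array([342.6, 205.1])]
0.2 [array([291.5, 204. ]), array([341.3, 207.7])]
```

Emit:
jog_arm(
  moves=[0,0,-0.1,0,0,0,-0.1,0],
)

```text
time: 11.65
eef_pos: [0.662, 0.0137, 0.0532]
tcp_rot: [0.755, 0.656, 0.0, 0.0]
contact_force: [-0.6, 0.2, 4.8]
finger_gap: 0.0002
grip_force: 2.4
```

Emit:
jog_arm(
  moves=[0,0,-0.1,0,0,0,-0.1,0],
)

```text
time: 11.85
eef_pos: [0.6623, 0.0136, 0.0515]
tcp_rot: [0.755, 0.656, 0.0, 0.0]
contact_force: [-0.4, -0.7, 4.9]
finger_gap: -0.0002
grip_force: 2.5
```

Emit:
jog_arm(
  moves=[0,0,-0.1,0,0,0,-0.1,0],
)

```text
time: 12.05
eef_pos: [0.6625, 0.0136, 0.0494]
tcp_rot: [0.755, 0.656, 0.001, 0.001]
contact_force: [0.7, -0.2, 5.0]
finger_gap: 0.0004
grip_force: 2.5
```

```bash
python3 pad.py; python3 - <<'E'
from h import *
a=[]
c=r.read_camera("side"); im=c["color"]; print(proj(c,r.observe()["eef_pos"]))
a=cv2.resize(im[150:240,290:390],None,fx=6,fy=6,interpolation=cv2.INTER_CUBIC)
cv2.imwrite("pics/s2.png",cv2.convertScaleAbs(a,alpha=1.6))
E
```

```text
seen 296 345 209 tip row [319. 233.] 0.04930440539186836 [ 0.87966514 -1.42576033  4.5008822 ] 12.1
0 [array([294.3, 201.5]), array([343.3, 201.4])]
0.05 [array([293.3, 203.1]), array([343.2, 203.9])]
0.1 [array([292.1, 204.7]), array([342.7, 206.5])]
0.15 [array([290.6, 206.3]), array([341.8, 209.1])]
0.2 [array([288.9, 208. ]), array([340.5, 211.9])]
[np.float64(350.45889582470943), np.float64(213.55153551258644)]
```

Contact, with 5 N as expected, and the pad is moving. I'll keep going gently until the force rises.

Emit:
jog_arm(
  moves=[0,0,-0.1,0,0,0,-0.1,0],
)

```text
time: 12.35
eef_pos: [0.6628, 0.0136, 0.0475]
tcp_rot: [0.755, 0.656, 0.001, 0.001]
contact_force: [2.3, -1.8, 4.6]
finger_gap: -0.0001
grip_force: 2.6
```

Emit:
jog_arm(
  moves=[0,0,-0.1,0,0,0,-0.1,0],
)

```text
time: 12.55
eef_pos: [0.663, 0.0135, 0.0456]
tcp_rot: [0.755, 0.656, 0.001, 0.001]
contact_force: [2.8, -1.4, 5.3]
finger_gap: -0.0001
grip_force: 2.6
```

Emit:
jog_arm(
  moves=[0,0,-0.1,0],
)

```text
time: 12.65
eef_pos: [0.6631, 0.0135, 0.0446]
tcp_rot: [0.755, 0.656, 0.001, 0.001]
contact_force: [3.3, -1.0, 4.9]
finger_gap: -0.0001
grip_force: 2.7
```

```bash
python3 pad.py
```

```text
seen 296 345 210 tip row [320. 233.] 0.04448462163466331 [ 2.95770094 -1.06924921  5.06237331] 12.7
0 [array([292.5, 204.8]), array([343. , 204.7])]
0.05 [array([291.5, 206.5]), array([342.8, 207.3])]
0.1 [array([290.2, 208.2]), array([342.3, 210.1])]
0.15 [array([288.7, 209.9]), array([341.4, 212.9])]
0.2 [array([286.9, 211.7]), array([340.1, 215.9])]
```

Emit:
jog_arm(
  moves=[0.03,0,-0.1,0,0.03,0,-0.1,0],
)

```text
time: 12.9
eef_pos: [0.6633, 0.0135, 0.044]
tcp_rot: [0.755, 0.656, 0.001, 0.001]
contact_force: [-7.0, -0.9, 28.4]
finger_gap: 0.0002
grip_force: 14.1
```

Emit:
jog_arm(
  moves=[0,0,-0.1,0],
)

```text
time: 13.0
eef_pos: [0.6633, 0.0135, 0.0439]
tcp_rot: [0.755, 0.656, 0.001, 0.001]
contact_force: [-9.0, -1.9, 34.6]
finger_gap: 0.0001
grip_force: 17.8
```

Emit:
jog_arm(
  moves=[0,0,-0.1,0],
)

```text
time: 13.1
eef_pos: [0.6634, 0.0135, 0.0439]
tcp_rot: [0.755, 0.656, 0.001, 0.001]
contact_force: [-12.1, -1.3, 44.5]
finger_gap: 0.0001
grip_force: 21.7
```

```bash
python3 pad.py
```

```text
seen 295 345 211 tip row [319. 233.] 0.04390844746378963 [-9.54306578 -1.80453037 35.85037757] 13.15
0 [array([291.8, 205.4]), array([342.6, 205.3])]
0.05 [array([290.8, 207.1]), array([342.4, 208. ])]
0.1 [array([289.5, 208.8]), array([341.9, 210.7])]
0.15 [array([288. , 210.6]), array([341. , 213.6])]
0.2 [array([286.2, 212.4]), array([339.6, 216.6])]
```

That's the hard stop. I'm lifting off now.

Emit:
jog_arm(
  moves=[0,0,0.3,0,0,0,0.7,0,0,0,2,0,0,0,4,0,0,0,4,0,0,0,4,0,0,0,4,0,0,0,4,0,0,0,4,0,0,0,2,0],
)

```text
time: 14.15
eef_pos: [0.6631, 0.0138, 0.3338]
tcp_rot: [0.755, 0.656, 0.001, 0.001]
contact_force: [0.4, 1.0, 0.5]
finger_gap: 0.0002
grip_force: 0.0
```

```bash
python3 look.py w5; python3 - <<'E'
from h import *
print(proj(r.read_camera("wrist"),r.observe()["eef_pos"]))
im=cv2.imread("pics/w5.png"); cv2.imwrite("pics/w5c.png",cv2.convertScaleAbs(cv2.resize(im[60:400,100:500],None,fx=1.7,fy=1.7,interpolation=cv2.INTER_CUBIC),alpha=1.6))
E
```

```text
[[ 0.99  -0.134 -0.043  0.675]
 [-0.141 -0.935 -0.324  0.098]
 [ 0.003  0.327 -0.945  0.503]]
box 0.59 [285. 180.] [ 0.594  -0.0399  0.    ]
bar_mid 0.76 [226. 246.] [ 0.557  -0.0398  0.228 ]
press_pad 0.89 [322. 153.] [0.667  0.0142 0.083 ]
knob_top 0.9 [237. 269.] [ 0.5224 -0.127   0.132 ]
bolt 0.64 [248. 252.] [ 0.5283 -0.126   0.088 ]
bolt_tip 0.97 [238. 189.] [ 0.538  -0.0196  0.088 ]
keeper_exit 0.55 [241. 167.] [0.5458 0.0099 0.075 ]
lid 0.8 [278. 149.] [0.6033 0.0268 0.067 ]
bush 0.48 [318. 226.] [ 0.6437 -0.1045  0.07  ]
parallel 0.65 [317. 227.] [ 0.6415 -0.106   0.07  ]
14.7 [0.6620401  0.01370983 0.3289619 ] [ 7.55153939e-01  6.55547022e-01 -6.06811245e-04 -5.12540204e-04] [1.84358966e-02 3.27871690e-01 1.39431118e+00 7.88184731e-06
 1.42099837e+00 1.59416940e-01] 0.0005496220437889793 [-0.09982565 -0.37114219  0.10714904]
[np.float64(319.7115846875834), np.float64(233.5375511566387)]
```

View pics/w5c.png

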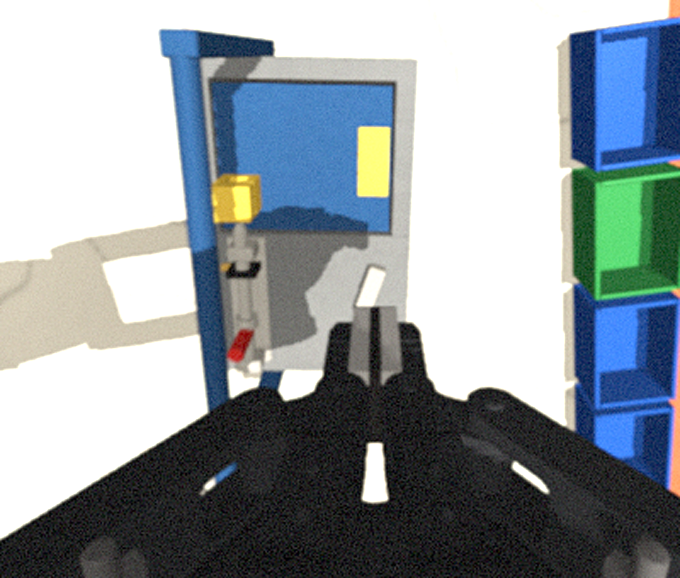

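The lid now lies level: even gap all round, pad at (373,160) in the crop, knob at (240,345). Next I'll open the gripper and go to the front of the bar, to use one open finger reaching under it.

Emit:
jog_arm(
  moves=[-2.9,-2,0,0,-2.9,-2,0,0,-2.9,-2,0,0,-2.9,-2,0,0,-2.9,-2,0,0,-2.9,-2,0,0,-2.9,-2,0,0,-3.2,-2.4,0,0,0,0,0,0,0,0,0,0],
  claw=-1,
)

```text
time: 15.75
eef_pos: [0.4272, -0.1507, 0.3303]
tcp_rot: [0.756, 0.655, 0.0, 0.0]
contact_force: [0.5, -0.6, -0.5]
finger_gap: 0.0849
grip_force: 0.0
```

Emit:
jog_arm(
  moves=[0,0,-4,0,0,0,-4,0,0,0,-4,0,0,0,-4,0,0,0,-3,0,0,0,-2,0,0,0,0,0,0,0,0,0],
)

```text
time: 16.55
eef_pos: [0.4281, -0.1499, 0.1201]
tcp_rot: [0.755, 0.656, -0.0, -0.0]
contact_force: [0.5, 0.2, -0.7]
finger_gap: 0.0854
grip_force: 0.0
```

```bash
python3 - <<'E'
from h import *
o=r.observe(); e=np.array(o["eef_pos"]); print(e,o["finger_gap"],o["contact_force"])
c=r.read_camera("side"); s=c["color"]; print("side tcp",proj(c,e),"tcp+40mm",proj(c,e+[0,0,.04]))
k=[.526,-.128,.132]; print("knob side",proj(c,k))
w=r.read_camera("wrist"); print("wrist: knobtop",proj(w,k),[np.round(proj(w,e+np.array([.99,-.14,0])*.05*g+[0,0,b])) for g in(-1,1) for b in(0,.03,.045)])
a=cv2.resize(s[140:320,240:400],(480,540),interpolation=cv2.INTER_CUBIC); b=cv2.resize(w["color"],(320,200)); im=np.zeros((540,800,3),np.uint8); im[:,:480]=a; im[:200,480:]=b
q=w["color"][150:400,330:640]; im[220:220+258,480:]=cv2.resize(q,(320,258))
cv2.imwrite("pics/f1.png",cv2.convertScaleAbs(im,alpha=1.6))
E
```

```text
[ 0.42813599 -0.14988822  0.12012283] 0.08543127187223495 [ 0.48397511  0.2454931  -0.68238838]
side tcp [np.float64(267.3425328535025), np.float64(245.1213368137964)] tcp+40mm [np.float64(265.7750144627185), np.float64(234.59087416005184)]
knob side [np.float64(305.2817211912264), np.float64(233.25325306872043)]
wrist: knobtop [np.float64(486.01608665653566), np.float64(185.11893269851478)] [array([240., 233.]), array([226., 258.]), array([217., 274.]), array([397., 232.]), array([411., 258.]), array([420., 274.])]
```

View pics/f1.png

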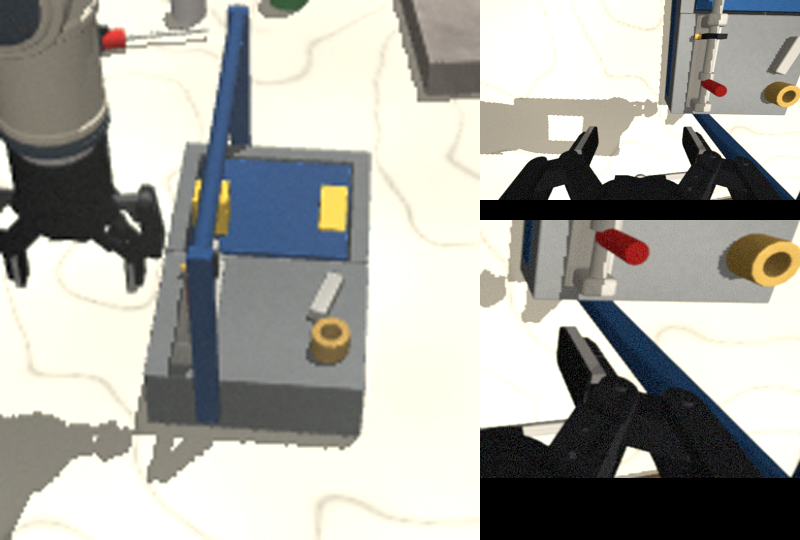

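The last picture shows the open finger's tip about 35–40 mm above the TCP reading, with the knuckle lower than the bar. So I'll go down and then slide in under the bar, just behind the knob.

Emit:
jog_arm(
  moves=[0.15,1.1,-1,0,0,0,-1.5,0,0,0,-1.5,0,0,0,-1.4,0,0,0,0,0,0.8,-0.1,0,0,0.8,-0.1,0,0,0,0,0,0],
)

```text
time: 17.45
eef_pos: [0.4473, -0.1418, 0.067]
tcp_rot: [0.755, 0.656, 0.001, 0.001]
contact_force: [1.0, -0.1, -0.3]
finger_gap: 0.0855
grip_force: 0.0
```

Emit:
jog_arm(
  moves=[0.5,-0.1,0,0,0.5,-0.1,0,0,0,0,0,0],
)

```text
time: 17.75
eef_pos: [0.4558, -0.1435, 0.0662]
tcp_rot: [0.755, 0.656, 0.0, 0.0]
contact_force: [0.1, -0.3, 0.5]
finger_gap: 0.0853
grip_force: 0.0
```

```bash
cat > st.py <<'E'
from h import *
o=r.observe(); e=np.array(o["eef_pos"]); d=e[:2]-[.5938,-.0422]; c,s=np.cos(-.14),np.sin(-.14)
print("box xy",c*d[0]+s*d[1],-s*d[0]+c*d[1],e,o["contact_force"],o["time"])
w=r.read_camera("wrist")
for k in("knob_top","bolt_tip","keeper_exit","press_pad"):
    for z in r.landmark_of("wrist",k)[:1]: 
        p=onz(w,z["position"],dict(knob_top=.132,bolt_tip=.088,keeper_exit=.088,press_pad=.072)[k]); d=p[:2]-[.5938,-.0422]
        print(k,z["p"],np.round([c*d[0]+s*d[1],-s*d[0]+c*d[1]],4))
h=cv2.cvtColor(w["color"],cv2.COLOR_BGR2HSV); m=cv2.inRange(h,(0,120,50),(6,255,255))|cv2.inRange(h,(172,120,50),(180,255,255))
n,l,stt,cen=cv2.connectedComponentsWithStats(m); i=[j for j in range(1,n) if stt[j,4]>60]; print([(stt[j].tolist()) for j in i])
cv2.imwrite(f"pics/st{o['time']:.2f}.png",w["color"])
E
python3 st.py
```

```text
box xy -0.12249458450317738 -0.11961186192983764 [ 0.45581289 -0.1435483   0.06619117] [ 0.06657492 -0.3274169   0.46030286] 17.75
knob_top 0.95 [-0.0573 -0.0915]
bolt_tip 0.64 [-0.0464 -0.013 ]
press_pad 0.28 [ 0.0594 -0.1113]
[[429, 202, 69, 59, 2096]]
```

Emit:
jog_arm(
  moves=[0.4,-0.06,0,0,0.4,-0.06,0,0,0,0,0,0],
)

```text
time: 18.3
eef_pos: [0.4637, -0.1447, 0.0661]
tcp_rot: [0.755, 0.656, 0.0, 0.0]
contact_force: [0.5, 0.4, 0.3]
finger_gap: 0.0855
grip_force: 0.0
```

Emit:
jog_arm(
  moves=[0.3,-0.04,0,0,0.3,-0.04,0,0,0,0,0,0],
)

```text
time: 18.6
eef_pos: [0.4694, -0.1454, 0.066]
tcp_rot: [0.755, 0.656, 0.0, 0.0]
contact_force: [0.3, -0.9, -0.1]
finger_gap: 0.0852
grip_force: 0.0
```

```bash
python3 st.py
```

```text
box xy -0.10877918440923329 -0.11953710499636692 [ 0.46940453 -0.14538817  0.0660223 ] [ 0.28693915 -0.87403621 -0.14410014] 18.6
knob_top 0.86 [-0.0581 -0.0936]
keeper_exit 0.68 [ 0.0433 -0.1049]
[[404, 203, 61, 59, 1936]]
```

Clear on all sides and lined up with the knob. Now I'll push along the bolt (+y).

Emit:
jog_arm(
  moves=[0.04,0.3,0,0,0.03,0.2,0,0,0.03,0.2,0,0,0.03,0.2,0,0,0.01,0.1,0,0],
)

```text
time: 19.35
eef_pos: [0.4703, -0.1353, 0.066]
tcp_rot: [0.755, 0.656, -0.0, 0.0]
contact_force: [-0.9, -3.6, -0.9]
finger_gap: 0.0857
grip_force: 1.4
```

Emit:
jog_arm(
  moves=[0.03,0.2,0,0,0.03,0.2,0,0,0.03,0.2,0,0],
)

```text
time: 19.65
eef_pos: [0.4713, -0.1293, 0.066]
tcp_rot: [0.755, 0.656, 0.0, 0.0]
contact_force: [0.4, -2.9, -0.7]
finger_gap: 0.0856
grip_force: 1.4
```

```bash
python3 st.py
```

```text
box xy -0.10917814928946934 -0.1033107587102108 [ 0.47127375 -0.12926491  0.06602201] [ 0.44702835 -2.87878696 -0.69897653] 19.65
knob_top 0.71 [-0.057  -0.0855]
bolt_tip 0.38 [ 0.0402 -0.1   ]
press_pad 0.56 [-0.0501 -0.0919]
[[404, 218, 59, 62, 1953]]
```

Emit:
jog_arm(
  moves=[0.03,0.2,0,0,0.03,0.2,0,0,0.03,0.2,0,0,0.03,0.2,0,0],
)

```text
time: 20.3
eef_pos: [0.4725, -0.1212, 0.066]
tcp_rot: [0.755, 0.656, 0.0, 0.0]
contact_force: [0.6, -3.2, -0.9]
finger_gap: 0.0852
grip_force: 1.3
```

Emit:
jog_arm(
  moves=[0.03,0.2,0,0,0.03,0.2,0,0,0.03,0.2,0,0,0.03,0.2,0,0],
)

```text
time: 20.7
eef_pos: [0.4737, -0.1131, 0.066]
tcp_rot: [0.755, 0.656, 0.0, 0.0]
contact_force: [0.1, -2.9, 0.8]
finger_gap: 0.0855
grip_force: 1.2
```

Emit:
jog_arm(
  moves=[0.03,0.2,0,0,0.03,0.2,0,0,0.03,0.2,0,0,0.03,0.2,0,0],
)

```text
time: 21.1
eef_pos: [0.4748, -0.1051, 0.066]
tcp_rot: [0.755, 0.656, 0.0, 0.0]
contact_force: [0.6, -4.1, 0.1]
finger_gap: 0.0851
grip_force: 1.2
```

```bash
python3 st.py
```

```text
box xy -0.10902654196869122 -0.07892198694209823 [ 0.47482715 -0.10513591  0.06599738] [ 0.57846763 -4.1023305   0.13800188] 21.1
knob_top 0.85 [-0.0574 -0.0608]
[[404, 218, 60, 62, 1958]]
```

Emit:
jog_arm(
  moves=[0.03,0.2,0,0,0.03,0.2,0,0,0.03,0.2,0,0,0.01,0.1,0,0],
)

```text
time: 21.75
eef_pos: [0.4756, -0.0981, 0.0659]
tcp_rot: [0.755, 0.656, -0.0, -0.0]
contact_force: [-0.2, -2.5, -0.2]
finger_gap: 0.0856
grip_force: 1.4
```

Emit:
jog_arm(
  moves=[0.01,0.1,0,0,0.01,0.1,0,0],
)

```text
time: 21.95
eef_pos: [0.4759, -0.0962, 0.0659]
tcp_rot: [0.755, 0.656, -0.0, -0.0]
contact_force: [-0.6, -2.4, -0.3]
finger_gap: 0.0855
grip_force: 1.3
```

Emit:
jog_arm(
  moves=[0.01,0.1,0,0],
)

```text
time: 22.05
eef_pos: [0.4761, -0.0952, 0.066]
tcp_rot: [0.755, 0.656, 0.0, 0.0]
contact_force: [-0.4, -3.0, -1.8]
finger_gap: 0.0856
grip_force: 1.3
```

Emit:
jog_arm(
  moves=[0.01,0.05,0,0,0.01,0.05,0,0],
)

```text
time: 22.25
eef_pos: [0.4762, -0.0944, 0.066]
tcp_rot: [0.755, 0.656, -0.0, 0.0]
contact_force: [-1.4, -6.3, -1.0]
finger_gap: 0.0854
grip_force: 2.7
```

Emit:
jog_arm(
  moves=[0.01,0.05,0,0,0.01,0.05,0,0],
)

```text
time: 22.45
eef_pos: [0.4763, -0.0941, 0.066]
tcp_rot: [0.755, 0.656, -0.0, 0.0]
contact_force: [-1.5, -12.2, -2.0]
finger_gap: 0.0853
grip_force: 5.4
```

The force rises steeply with the bolt at about -50 mm, so it is on its stop. I'm backing off and leaving the way I came in.

Emit:
jog_arm(
  moves=[-0.03,-0.2,0,0,-0.07,-0.5,0,0,0,0,0,0,-1,0.14,0,0,-1.5,0.21,0,0,-2,0.28,0,0,-2,0.28,0,0,0,0,2,0,0,0,4,0,0,0,4,0],
)

```text
time: 23.45
eef_pos: [0.4088, -0.0906, 0.1666]
tcp_rot: [0.755, 0.656, -0.001, -0.001]
contact_force: [1.4, -0.2, -0.0]
finger_gap: 0.0856
grip_force: 0.0
```

Emit:
jog_arm(
  moves=[0,0,4,0,0,0,4,0,0,0,4,0,0,0,4,0,2,-2,0,0,2,-2,0,0,2,-2,0,0,0,0,0,0,0,0,0,0,0,0,0,0],
)

```text
time: 24.45
eef_pos: [0.4694, -0.1505, 0.3257]
tcp_rot: [0.755, 0.656, -0.0, -0.001]
contact_force: [-0.6, 0.5, 0.7]
finger_gap: 0.0853
grip_force: 0.0
```

```bash
sed -i 's/^w=r.read.*/w=r.read_camera("wrist")/' st.py; python3 st.py; python3 - <<'E'
from h import *
c,s=np.cos(-.14),np.sin(-.14)
w=r.read_camera("wrist")
for k,z in dict(bush=.07,parallel=.07,lid=.067,press_pad=.072,bolt_tip=.088,keeper_exit=.088,knob_top=.132,bolt=.088).items():
    for q in r.landmark_of("wrist",k)[:1]:
        p=onz(w,q["position"],z); d=p[:2]-[.5938,-.0422]; print(k,round(q["p"],2),np.round(p,4),"box",np.round([c*d[0]+s*d[1],-s*d[0]+c*d[1]],4))
E
```

```text
box xy -0.10803675012002298 -0.12457140836242593 [ 0.4694372  -0.15047682  0.32566075] [-0.56476631  0.48510638  0.74662533] 24.45
knob_top 0.69 [-0.0542 -0.0517]
keeper_exit 0.91 [-0.0512  0.0504]
[[355, 95, 14, 12, 119]]
bush 0.67 [ 0.638  -0.1585  0.07  ] box [ 0.06  -0.109]
parallel 0.56 [ 0.6398 -0.1045  0.07  ] box [ 0.0543 -0.0552]
lid 0.83 [0.6043 0.0203 0.067 ] box [0.0016 0.0633]
press_pad 0.55 [0.6629 0.0135 0.072 ] box [0.0607 0.0648]
keeper_exit 0.67 [0.5479 0.0123 0.088 ] box [-0.0531  0.0476]
knob_top 0.97 [ 0.532  -0.0833  0.132 ] box [-0.0555 -0.0493]
bolt 0.78 [ 0.5345 -0.0838  0.088 ] box [-0.053  -0.0494]
```

```bash
python3 -c "
from station import r
print(r.finish_job())"
```

```text
the job is handed in; nothing more can be done
None
```

The job is handed in: the lid was pressed level, the bolt was pushed through the keeper to its stop at about y = -50 mm (12 N), and the arm withdrew clear. My press overshot at the lid's hard stop, peaking at about 45 N for a moment before I lifted off.

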